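# Tip the calibration target out of its pocket and nest it on the stage insert

## Task

Get the stage insert ready for calibrating the microscope: in the grey storage block, press the thumb-scoop end of the steel target with the round window so that it rocks over and stays tipped up in its pocket, then grip its raised end and take it out. Set it down flat on the stage insert (do not drop it) and bring it up against all three locating pins, so that its window is over the hole. Leave the target with the square window and the other things on the bench where they are.

Things in the scene. Friction and masses are not known exactly. Their poses are not given: they have to be found in the camera images.
- block: Grey plastic storage block, 104 (x) x 140 (y) x 40 mm high, fixed on the bench. Origin: centre of its underside; z up, top at z = 40 mm. Two equal pockets run along its x, centred at x = 0, y = +32 and y = -32 mm; each holds one target, flush with the top; which lies in which varies. Each pocket has a wider thumb scoop at its -x end. For the pocket's shape see the pocket points.
- pocket_left (a point): Middle of the mouth of the +y pocket (y = +32 mm, z = 40 mm in the block's frame), axes as the block's. Pocket: 79 mm long (x = -39.5 to +39.5 from here), 29 mm wide, but 40 mm wide (thumb scoop) from x = -39.5 to -14. Its floor, 10 mm below the mouth, is level from x = +39.5 to a ridge at x = -2.3 and from there slopes down at 33 degrees (0.576 rad) to the -x end wall.
- pocket_right (a point): Same point of the equal -y pocket (y = -32 mm). How both work: a light press (about 1 N) straight down on the target's -x end, in the thumb scoop, rocks it over the ridge onto the slope, tilted 0.57 rad, -x end down and +x end up; it stays so by itself, its last 20 mm standing clear above the block's top.
- target_round: Steel calibration target with a round dark-rimmed glass window (20 mm) in the middle of its top: plain bar 76 (x) x 26 (y) x 10 mm (z), 0.1 to 0.2 kg. Origin: centre of its underside; x along its length, z up through the top. Starts flush in one of the block's two pockets, its x axis along the block's x, with 1.5 mm play all round.
- target_square: The like target with a square window (20 mm), same size and frame, flush in the other pocket. To be left alone.
- insert: Aluminium stage insert, 120 (x) x 110 (y) x 10 mm plate, fixed on the bench, with an 18 mm hole through its middle. Origin: centre of its underside; z up. Three upright locating pins stand on it (see their points): one for the target's end, two for its long side. Otherwise the plate is bare, with flat screw heads in the corners.
- nest (a point): Point at the centre of the insert's hole, level with the plate's top (z = 10 mm), axes as the insert's. When the target lies flat against all three pins its origin is exactly here and its x axis is along the insert's x (either way round).
- pin_end (a point): Top of the pin for the target's end: steel, 5 mm in diameter, 6 mm above the plate, at x = -40.5, y = 0 mm in the insert's frame. The target lies on its +x side.
- pin_side_a (a point): Top of the first pin for the target's long side, same size, at x = -26, y = +15.5 mm in the insert's frame. The target lies on its -y side.
- pin_side_b (a point): Top of the second side pin, same size, at x = +2, y = +15.5 mm in the insert's frame.
- nd_filter: Bystander: round filter in a black ring, 37 mm diameter, 8 mm high, lying loose on the bench. Origin: centre of its underside.
- gel_box: Bystander: small flat sample box, 56 x 52 x 18 mm, loose on the bench. Origin: centre of its underside.
- dust_cap: Bystander: black round eyepiece cap, 42 mm diameter, 19 mm high, loose on the bench. Origin: centre of its underside.

How it is judged:
By the outcome, as a careful person would: the job done as asked, in the order asked, and still so for the second after the job is handed in, with the robot touching nothing.
It also fails if it takes over 64 s, if anything falls off the work surface, if the arm or the gripper's body presses on something with over 40 N, if the wrist force passes 120 N, or if a joint passes its speed limit or range.

## Robot

A 7-joint arm with a two-finger parallel gripper is mounted at the origin on a cart in front of the work surface, level with it; the furniture and walls round the work are solid. World frame = base frame: x ahead of the robot, y to its left, z up, the work surface at z = 0. Lengths are in m, angles in degrees, forces in N, time in s.
With the tool pointing down it reaches from about 0.425 to 0.875 m from the base axis. Payload 4.7 kg.
Tool frame: the origin (TCP) lies between the finger pads; the fingertips stand env.tip_reach ahead of it and the grasp point (between the pads) lies 2 mm behind it (env.tip_reach is the distance from the TCP to the fingertips, in m); z points along the fingers, y is the line along which they close (so a half turn about z gives the same grasp; the last joint's range is limited). The gripper opens to 87 mm and grips with 3 to 60 N. Pads are 19 mm wide; open, the fingers measure 117 mm over their backs; the gripper's body (75 mm by 190 mm) begins 51 mm behind the grasp point.
Start: joints at [67.959, 18.392, -4.016, 83.108, 1.295, 78.541, -3.26], TCP at [0.252, -0.599, 0.24] pointing down, gripper open.
Joint ranges: [-163.93, 163.93], [-17.29, 119.83], [-79.2, 71.16], [3.27, 140.29], [-89.18, 269.18], [5.43, 117.66], [-154.24, 154.24]. Speed limits (degrees/s): [147.25, 147.25, 180, 180, 180, 180, 180].

## Interface

Orientations are given as [roll, pitch, yaw] about the fixed x, y, z axes, in that order (R = Rz(yaw) Ry(pitch) Rx(roll)).
In Python, from cell import env, read_camera gives the robot as it stands (env), with the cameras as plain functions.
- The arm moves only by the shell command python3 steer.py FILE [FORCE], which reads ROWS from the file FILE. ROWS is 1 to 8 rows, parted by a bar, with the numbers parted by spaces; each row has 5 numbers: dx, dy, dz in parts of the range, where 1.0 means 0.75 m, then a turn about the tool's z in fractions of the full range, 1 being 180 degrees, then the finger opening in m; each row is the pose to reach, as a shift and turn from the pose commanded when the command began, along the tool's axes at that moment; what a row does not reach only later rows make up. A row lasts 1/12 s, in which the tool goes at most 0.0417 m and 7.16 degrees, less where a joint would pass 70% of its speed; a pose out of reach is approached as far as the arm can. The fingers move at their own pace and stop on an object; FORCE is the grip in N (left out, the last holds). Time passes only in rows, so rows that do not move let the fingers close. It prints the time, the measured TCP pose, the force, the opening and the grip force at its end. No shift or turn number may pass 1 either way. Input that does not fit is refused with a message, and nothing moves.
- env.get_obs(): the state, without advancing time (a new reading comes with each control period).
- read_camera(name): name is "scene" or "top" or "wrist"; returns a dict with "color" (420x560x3 uint8, blue, green, red), "fx", "fy", "cx", "cy" (pixels), "world_from_camera" (4x4, takes a point from camera to world coordinates). Camera axes: x right, y down, z forward; pixel columns grow to the right and rows downward; lengths in m; the calibration is good to about 2 mm. A picture is of the moment at which its call begins. There is no depth.
- env.sign_off(): hands the job in; it is judged then, once.
The state is a dict: "time_s": time; "qpos": joint angles; "joint_velocities": joint speeds; "effort": joint torques, N m; "tool_pos": TCP position; "tool_rot": TCP orientation; "force": force on the tool from outside, world axes, zero at the start; "wrist_torque": the same for the moment, N m; "grip_width": finger opening in m; "grasp_force": force on a finger pad.
Only numpy, scipy, OpenCV 4.12 (cv2) and the standard library are available. Lean on these libraries where they do the work, as an engineer would, in place of code of your own. Each camera call takes 0.05 s, during which the arm holds its last target. There are 200 camera calls.

## Working session

There is one attempt and no reset: what is moved stays moved. The work goes in short steps, Python scripts to look and compute and a shell command to move; the robot and the scene stay as the last step left them, time stands still between calls to the robot, and variables do not carry over. Pictures are saved under pics/ and viewed, at most 10 in all, crops included, and the job is handed in when it is done.

```bash
ls; mkdir -p pics; python3 - <<'E'
from cell import env, read_camera
import cv2,numpy as np
print(env.tip_reach, env.get_obs())
for n in ["top","scene"]:
    r=read_camera(n); cv2.imwrite(f"pics/{n}0.png",r["color"]); print(n,r["fx"],r["cx"],r["cy"],r["world_from_camera"].round(4).tolist())
E
```

```text
cell.py
pics
steer.py
0.017 {'time_s': 0.0, 'qpos': array([67.95899329, 18.43969591, -4.01553473, 83.17510594,  1.29545181,
       78.54051388, -3.25935465]), 'joint_velocities': array([-0.04689114,  0.0152108 ,  0.01069665,  0.0325727 , -0.04978866,
        0.02527647,  0.04223062]), 'effort': array([-1.03101549e-04, -4.91281343e+01, -4.04138966e-01, -3.12526488e+01,
       -6.38929149e-02,  4.35393071e-02,  1.61611210e-04]), 'tool_pos': array([ 0.25214552, -0.59853512,  0.23845249]), 'tool_rot': array([-1.79889953e+02,  6.18907986e-03,  2.28515055e+01]), 'force': array([ 0.53434169, -1.06090184, -0.05161993]), 'wrist_torque': array([ 0.01587911,  0.01680392, -0.03033522]), 'grasp_force': 0.0, 'grip_width': 0.08738718245357889}
top 410.3171291395322 279.0043420658359 209.11054996172547 [[-0.0184, -0.9917, 0.1274, 0.32], [-0.9998, 0.0184, -0.0015, -0.0069], [-0.0009, -0.1274, -0.9919, 1.2099], [0.0, 0.0, 0.0, 1.0]]
scene 412.46321932873707 274.31115011695056 206.67450201098202 [[-0.4854, -0.4249, 0.7641, -0.4329], [-0.8742, 0.2243, -0.4306, 0.4821], [0.0116, -0.877, -0.4804, 0.6397], [0.0, 0.0, 0.0, 1.0]]
```

View pics/top0.png

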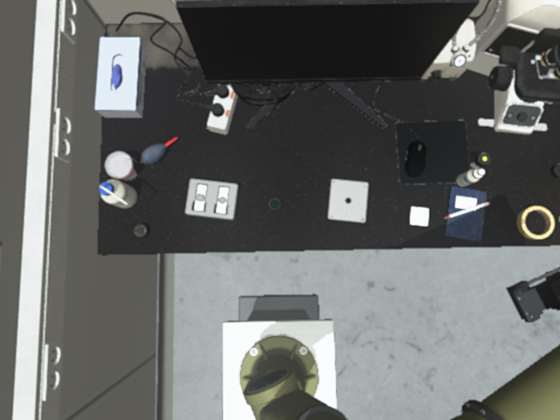

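View pics/scene0.png

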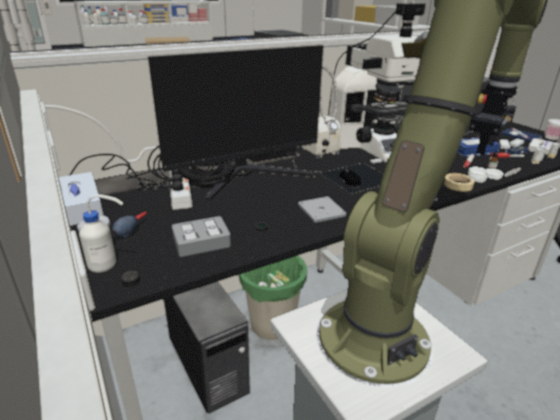

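The top view shows the block at about (212,199), the insert at (348,201), nd_filter (275,204), dust_cap (140,230) and gel_box (419,216). I'll enlarge the block and insert.

```bash
python3 - <<'E'
import cv2,numpy as np
a=cv2.imread("pics/top0.png");b=cv2.imread("pics/scene0.png")
z=lambda i,x,y,w,h,s:cv2.resize(i[y:y+h,x:x+w],None,fx=s,fy=s,interpolation=cv2.INTER_CUBIC)
t=np.hstack([z(a,180,172,64,50,6),z(a,322,172,64,50,6)])
u=np.hstack([z(b,168,208,64,50,6),z(b,290,190,64,50,6)])
cv2.imwrite("pics/c1.png",np.vstack([t,u]))
E
```

```text
(no output)
```

View pics/c1.png

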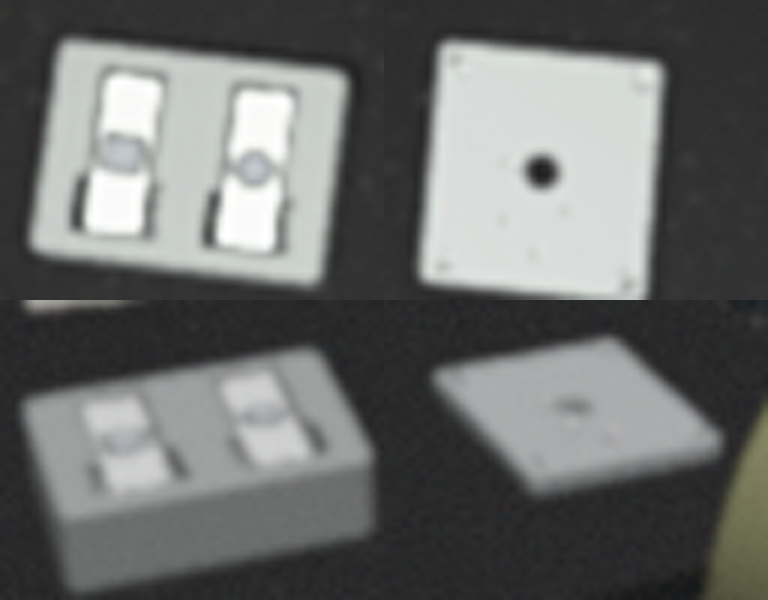

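```bash
cat > h.py <<'E'
import numpy as np,cv2
from cell import env, read_camera
from scipy.spatial.transform import Rotation as R
def ray(cam,uv):
    T=np.array(cam["world_from_camera"]);d=T[:3,:3]@[(uv[0]-cam["cx"])/cam["fx"],(uv[1]-cam["cy"])/cam["fy"],1]
    return T[:3,3],d/np.linalg.norm(d)
def plane(cam,uv,z):
    o,d=ray(cam,uv);return o+d*(z-o[2])/d[2]
def tri(obs):  # [(cam,uv),...] -> point, residual
    A=np.zeros((3,3));b=np.zeros(3);rs=[ray(*o) for o in obs]
    for o,d in rs:
        P=np.eye(3)-np.outer(d,d);A+=P;b+=P@o
    p=np.linalg.solve(A,b);return p,max(np.linalg.norm((np.eye(3)-np.outer(d,d))@(p-o)) for o,d in rs)
def shot(n,f=None):
    r=read_camera(n)
    if f: cv2.imwrite(f"pics/{f}.png",r["color"])
    return r
def to(pos,yaw=None):  # shift in tool axes to reach world pos, yaw turn about tool z
    o=env.get_obs();Rm=R.from_euler("xyz",o["tool_rot"],degrees=True)
    s=Rm.inv().apply(np.array(pos)-o["tool_pos"]);t=0
    if yaw is not None: t=-((yaw-o["tool_rot"][2]+90)%180-90)
    print("tool",o["tool_pos"].round(4),o["tool_rot"].round(2),"shift",s.round(4),"turn",round(t,2),"t",o["time_s"])
E
python3 - <<'E'
from h import *
a=read_camera("top");b=read_camera("scene")
t=lambda u,v:(a,(u/6+180-.4,v/6+172-.4)); tI=lambda u,v:(a,((u-384)/6+322-.4,v/6+172-.4))
s=lambda u,v:(b,(u/6+168-.4,(v-300)/6+208-.4)); sI=lambda u,v:(b,((u-384)/6+290-.4,(v-300)/6+190-.4))
for n,o in dict(TL=[t(62,40),s(22,402)],TR=[t(348,70),s(318,346)],BR=[t(322,286),s(374,460)],BL=[t(32,252),s(70,520)],round=[t(255,167),s(265,413)],hole=[tI(541,171),sI(573,405)],ITL=[tI(440,42),sI(434,375)],ITR=[tI(664,64),sI(620,338)]).items():
    p,r=tri(o);print(n,p.round(4),r.round(4))
to([.47,.19,.24],None)
E
```

```text
TL [0.5656 0.2487 0.0391] 0.0002
TR [0.5474 0.1091 0.0411] 0.0008
BR [0.4438 0.1237 0.0383] 0.0006
BL [0.4617 0.2605 0.0389] 0.0015
round [0.501  0.1543 0.0411] 0.0005
hole [ 0.4971 -0.2126  0.0099] 0.0002
ITL [ 0.5625 -0.1658  0.0087] 0.001
ITR [ 0.5481 -0.2771  0.0112] 0.0023
tool [ 0.2523 -0.5987  0.2389] [-179.93    0.     22.85] shift [ 5.070e-01 -6.423e-01 -4.000e-04] turn 0 t 0.2
```

The manual's scale: shifts go in shares of 0.75 m and turns go in shares of 180 degrees. Converting my numbers, 0.272 m / 0.75 = 0.3627, 0.238 m / 0.75 = 0.3173, 30.2 degrees / 180 = 0.1678.

```bash
echo '0.0453 -0.032 0 0.0222 0.087 | 0.0907 -0.0627 0 0.0444 0.087 | 0.136 -0.0947 0 0.0667 0.087 | 0.1813 -0.1253 0 0.0889 0.087 | 0.2267 -0.1573 0 0.1111 0.087 | 0.272 -0.188 0 0.1333 0.087 | 0.3173 -0.22 0 0.15 0.087 | 0.3627 -0.252 0 0.1678 0.087' > m.json && python3 steer.py m.json && python3 -c "
from h import *
to([.48,-.225,.24],-7.4);to([.46,.15,.24],-7.4)"
```

```text
time_s: 0.87
tool_pos: [0.4302, -0.3173, 0.2396]
tool_rot: [180.0, -0.0, -7.5]
force: [1.7, 0.3, 0.6]
grip_width: 0.0869
grasp_force: 0.0
tool [ 0.4302 -0.3173  0.2396] [179.98  -0.    -7.51] shift [ 0.0373 -0.0981 -0.0004] turn -0.11 t 0.8667
tool [ 0.4302 -0.3173  0.2396] [179.98  -0.    -7.51] shift [-0.0316 -0.4672 -0.0006] turn -0.11 t 0.8667
```

Scaled: -0.098 m / 0.75 = -0.1307, -0.066 m / 0.75 = -0.088.

```bash
echo '0.016 -0.044 0 0 0.087 | 0.0333 -0.088 0 0 0.087 | 0.0493 -0.1307 0 0 0.087 | 0.0493 -0.1307 0 0 0.087' > m.json && python3 steer.py m.json && python3 -c "
from h import *
r=shot('wrist','w1');print(r['fx'],np.array(r['world_from_camera']).round(3))
print(r['color'].shape)"
```

```text
time_s: 1.2
tool_pos: [0.4826, -0.2181, 0.2398]
tool_rot: [-179.8, -0.1, -6.7]
force: [-0.4, 1.6, 1.3]
grip_width: 0.0869
grasp_force: 0.0
292.23299765774766 [[-0.115 -0.953 -0.279  0.56 ]
 [-0.993  0.11   0.036 -0.228]
 [-0.004  0.281 -0.96   0.385]
 [ 0.     0.     0.     1.   ]]
(420, 560, 3)
```

View pics/w1.png

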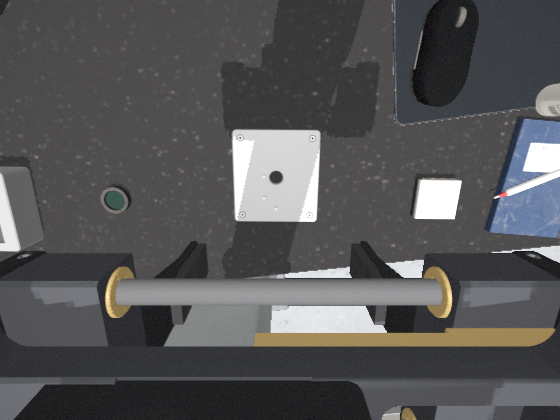

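The wrist view shows the insert with its hole at (276,177), and pins at (264,177), (264,198) and (276,209). So insert -x points toward the robot, as expected. Next I'll move to the block.

Scaled: -0.304 m / 0.75 = -0.4053, -0.266 m / 0.75 = -0.3547.

```bash
echo '-0.0067 -0.0507 0 0 0.05 | -0.0133 -0.1013 0 0 0 | -0.02 -0.152 0 0 0 | -0.0267 -0.2027 0 0 0 | -0.0333 -0.2533 0 0 0 | -0.04 -0.304 0 0 0 | -0.0467 -0.3547 0 0 0 | -0.0533 -0.4053 0 0 0' > m.json && python3 steer.py m.json 10 && echo '-0.0053 -0.048 0 0 0 | -0.012 -0.0973 0 0 0 | -0.012 -0.0973 0 0 0 | -0.012 -0.0973 0 0 0' > m.json && python3 steer.py m.json && python3 -c "
from h import *
import pickle
r=shot('wrist','w2');pickle.dump(r,open('w2.pkl','wb'))
b=r['color'];a=cv2.imread('pics/w1.png')
z=lambda i,x,y,w,h,s:cv2.resize(i[y:y+h,x:x+w],None,fx=s,fy=s,interpolation=cv2.INTER_CUBIC)
cv2.imwrite('pics/c2.png',np.hstack([z(a,225,122,104,108,3.5),z(b,202,110,150,126,3)[:378]]))
T=np.array(r['world_from_camera']);
P=np.linalg.inv(T)@[.5046,.1855,.04,1];print(r['fx']*P[0]/P[2]+r['cx'],r['fy']*P[1]/P[2]+r['cy'])
to([.5,.15,.1],-7.4)"
```

```text
time_s: 1.92
tool_pos: [0.4779, 0.0803, 0.2397]
tool_rot: [179.9, -0.0, -7.5]
force: [1.5, 0.5, 0.7]
grip_width: 0.0419
grasp_force: 0.0
time_s: 2.25
tool_pos: [0.4782, 0.1549, 0.2395]
tool_rot: [-180.0, 0.0, -7.1]
force: [-0.1, -1.1, -0.4]
grip_width: 0.0149
grasp_force: 0.0
250.01099011740794 172.88744810001606
tool [0.4786 0.1528 0.2393] [ 1.7994e+02  1.0000e-02 -7.3200e+00] shift [ 2.160e-02 -1.000e-04  1.393e-01] turn 0.08 t 2.3
```

View pics/c2.png

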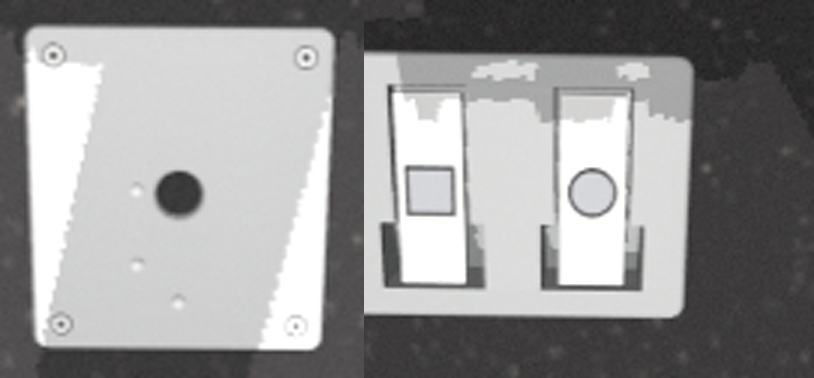

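The right pocket (-y) holds the round window, centred at crop (592,193). The scoop is at the bottom, toward the robot.

```bash
python3 - <<'E'
from h import *
import pickle
w=pickle.load(open('w2.pkl','rb'));a=read_camera("top")
f=lambda u,v:((u-364)/3+202-.33,v/3+110-.33)
for n,p in dict(circ=(592,193),sq=(430,191),scoopmid=(592,289),topmid=(594,89),BR=(686,317),TR=(692,58)).items():
    print(n,plane(w,f(*p),.04).round(4))
print(tri([(w,f(592,193)),(a,(255/6+179.6,167/6+171.6))]))
g=plane(w,f(592,289),.04);h=plane(w,f(594,89),.04);d=h-g;print("yaw",np.degrees(np.arctan2(d[1],d[0])),np.linalg.norm(d))
d=plane(w,f(430,191),.04)-plane(w,f(592,193),.04);print("yaw",np.degrees(np.arctan2(-d[0],d[1])),np.linalg.norm(d))
E
```

```text
circ [0.4993 0.1532 0.04  ]
sq [0.5079 0.2166 0.04  ]
scoopmid [0.4602 0.158  0.04  ]
topmid [0.5388 0.1475 0.04  ]
BR [0.4435 0.1211 0.04  ]
TR [0.5456 0.1092 0.04  ]
(array([0.50035371, 0.15341799, 0.04778027]), np.float64(0.0004674414722725717))
yaw -7.6546368066942785 0.07937630550228367
yaw -7.778518560546426 0.06399026758428068
```

Scaled: 0.172 m / 0.75 = 0.2293, -0.008 m / 0.75 = -0.0107, 0.2 degrees / 180 = 0.0011.

```bash
echo '-0.0107 -0.004 0.0467 0.0011 0 | -0.0107 -0.004 0.1 0.0011 0 | -0.0107 -0.004 0.1533 0.0011 0 | -0.0107 -0.004 0.2 0.0011 0 | -0.0107 -0.004 0.2267 0.0011 0 | -0.0107 -0.004 0.2293 0.0011 0' > m.json && python3 steer.py m.json && python3 -c "
from h import *
to([.4711,.1572,.057],-7.6)"
```

```text
time_s: 2.85
tool_pos: [0.4679, 0.1538, 0.0631]
tool_rot: [179.8, 0.5, -7.8]
force: [-0.9, -1.2, -0.1]
grip_width: 0.0004
grasp_force: 0.0
tool [0.4679 0.1538 0.0631] [179.79   0.46  -7.75] shift [ 0.0027 -0.0039  0.006 ] turn -0.15 t 2.85
```

```bash
echo '0 0 0 0 0 | 0 0 0 0 0 | 0 0 0 0 0' > m.json && python3 steer.py m.json && python3 -c "
from h import *
to([.4711,.1572,.057],-7.6)"
```

```text
time_s: 3.1
tool_pos: [0.4728, 0.1572, 0.0695]
tool_rot: [-180.0, -0.2, -7.6]
force: [0.4, 0.7, 0.2]
grip_width: 0.0004
grasp_force: 0.0
tool [0.4728 0.1572 0.0695] [-179.96   -0.2    -7.63] shift [-0.0017  0.0002  0.0125] turn -0.03 t 3.1
```

Scaled: 0.018 m / 0.75 = 0.024, 0.0165 m / 0.75 = 0.022.

```bash
echo '-0.002 0 0.008 0 0 | -0.002 0 0.0133 0 0 | -0.002 0 0.016 0 0 | -0.002 0 0.018 0 0 | -0.002 0 0.02 0 0 | -0.002 0 0.022 0 0 | -0.002 0 0.024 0 0' > m.json && python3 steer.py m.json ; echo '0 0 0.0013 0 0 | 0 0 0.0027 0 0 | 0 0 0.004 0 0 | 0 0 0.004 0 0' > m.json && python3 steer.py m.json; python3 -c "
from h import *
to([.4711,.1572,.057],-7.6)"
```

```text
time_s: 3.68
tool_pos: [0.4714, 0.1577, 0.0503]
tool_rot: [-179.9, -0.2, -7.6]
force: [5.3, -0.3, 3.6]
grip_width: 0.0007
grasp_force: 2.7
time_s: 4.02
tool_pos: [0.4714, 0.1578, 0.048]
tool_rot: [-180.0, -0.2, -7.6]
force: [2.4, -1.4, 9.9]
grip_width: 0.0003
grasp_force: 7.3
tool [0.4714 0.1578 0.048 ] [-179.97   -0.2    -7.56] shift [-0.0002  0.0006 -0.009 ] turn 0.04 t 4.0167
```

Scaled: -0.13 m / 0.75 = -0.1733, -0.1 m / 0.75 = -0.1333.

```bash
echo '0 0 -0.0133 0 0 | 0 0 -0.04 0 0.03 | 0 0 -0.08 0 0.05 | 0 0 -0.1333 0 0.05 | 0 0 -0.1733 0 0.05 | 0 0 -0.1733 0 0.05 | 0 0 -0.1733 0 0.05' > m.json && python3 steer.py m.json ; python3 -c "
from h import *
import pickle
r=shot('wrist');pickle.dump(r,open('w3.pkl','wb'));s=shot('scene')['color'];b=r['color']
z=lambda i,x,y,w,h,s:cv2.resize(i[y:y+h,x:x+w],None,fx=s,fy=s,interpolation=cv2.INTER_CUBIC)
cv2.imwrite('pics/c3.png',np.hstack([z(b,170,80,200,200,2.5),z(s,168,208,64,50,4.5)[:500].copy() if 0 else cv2.copyMakeBorder(z(s,168,208,64,50,4.5),0,275,0,0,cv2.BORDER_CONSTANT)]))
to([.52,.15,.1],-7.6)"
```

```text
time_s: 4.6
tool_pos: [0.4692, 0.1579, 0.1772]
tool_rot: [180.0, -0.0, -7.5]
force: [-0.1, -0.4, -1.3]
grip_width: 0.0326
grasp_force: 0.0
tool [0.4678 0.1572 0.1748] [179.92   0.21  -7.54] shift [0.053  0.0002 0.0746] turn 0.06 t 4.7
```

View pics/c3.png

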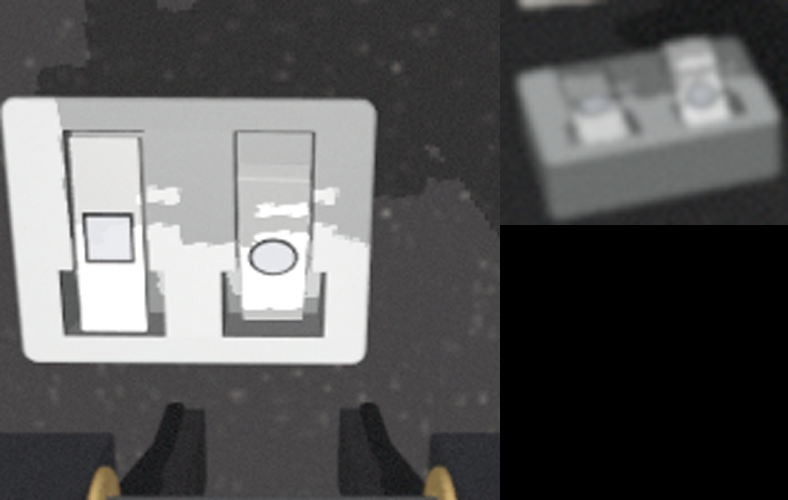

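The round target is tipped up and staying there. Its raised top edge is at wrist-crop (274,180) and scene-crop about (689,42). The square target is untouched.

```bash
python3 - <<'E'
from h import *
import pickle
w=pickle.load(open('w3.pkl','rb'));s=read_camera("scene")
f=lambda u,v:(u/2.5+170-.3,v/2.5+80-.3)
g=lambda u,v:((u-500)/4.5+168-.4,v/4.5+208-.4)
print(tri([(w,f(274,180)),(s,g(689,42))]))
c=np.array([.4998,.1534]);E=np.array([[.9912,-.1323],[.1323,.9912]])
for n,p,z in [("top",(274,180),.0604),("bot",(274,164),.052)]:
    q=plane(w,f(*p),z);print(n,q,E@(q[:2]-c))
grip=c+E.T@[.022,0];print(grip)
to([*grip,.0643],-7.6)
E
```

```text
(array([0.52310476, 0.15016184, 0.05894953]), np.float64(0.00019041310534898922))
top [0.52317186 0.1499699  0.0604    ] [ 0.02361999 -0.00030782]
bot [0.52808308 0.14929823 0.052     ] [ 0.02857686 -0.00032382]
[0.5216064 0.1504894]
tool [0.4677 0.1572 0.1745] [179.92   0.25  -7.54] shift [ 0.0548 -0.0006  0.1099] turn 0.06 t 4.75
```

Scaled: 0.1 m / 0.75 = 0.1333, 0.08 m / 0.75 = 0.1067.

```bash
echo '0.0347 0 0.0267 0 0.05 | 0.0693 0 0.0667 0 0.05 | 0.0693 -0.0007 0.1067 0 0.05 | 0.0693 -0.0007 0.1333 0 0.05 | 0.0693 -0.0007 0.1333 0 0.05 | 0.0693 -0.0007 0.1333 0 0.05 | 0.0693 -0.0007 0.1333 0 0.05' > m.json && python3 steer.py m.json 20; python3 -c "
from h import *
to([.5190,.1508,.0628],-7.6)"
```

```text
time_s: 5.33
tool_pos: [0.521, 0.1517, 0.0769]
tool_rot: [-180.0, 0.0, -7.5]
force: [-0.1, 0.4, 0.7]
grip_width: 0.0499
grasp_force: 0.0
tool [0.521  0.1517 0.0769] [-1.7999e+02  2.0000e-02 -7.5100e+00] shift [-0.0018  0.0012  0.0141] turn 0.09 t 5.3333
```

Scaled: 0.014 m / 0.75 = 0.0187, 0.013 m / 0.75 = 0.0173.

```bash
echo '-0.002 0.0013 0.0093 0 0.05 | -0.002 0.0013 0.0173 0 0.05 | -0.002 0.0013 0.0187 0 0.05 | -0.002 0.0013 0.0187 0 0.05 | -0.002 0.0013 0.0187 0 0.03 | -0.002 0.0013 0.0187 0 0.02 | -0.002 0.0013 0.0187 0 0.02 | -0.002 0.0013 0.0187 0 0.02' > m.json && python3 steer.py m.json 20;echo '0 0 0 0 0.02 | 0 0 0 0 0.02 | 0 0 0 0 0.02' > m.json && python3 steer.py m.json
```

```text
time_s: 6.0
tool_pos: [0.5196, 0.1505, 0.0628]
tool_rot: [180.0, -0.0, -7.6]
force: [0.6, -0.6, 1.2]
grip_width: 0.031
grasp_force: 0.0
time_s: 6.25
tool_pos: [0.5196, 0.1505, 0.0627]
tool_rot: [-180.0, -0.0, -7.6]
force: [-0.8, 0.5, 0.6]
grip_width: 0.0258
grasp_force: 20.0
```

Scaled: -0.09 m / 0.75 = -0.12, -0.075 m / 0.75 = -0.1.

```bash
echo '0.0013 0 -0.0067 0 0.02 | 0.0027 0 -0.02 0 0.02 | 0.0027 0 -0.04 0 0.02 | 0.0027 0 -0.0667 0 0.02 | 0.0027 0 -0.1 0 0.02 | 0.0027 0 -0.12 0 0.02 | 0.0027 0 -0.12 0 0.02 | 0.0027 0 -0.12 0 0.02' > m.json && python3 steer.py m.json 30;python3 -c "
from h import *
import pickle
z=lambda i,x,y,w,h,s:cv2.resize(i[y:y+h,x:x+w],None,fx=s,fy=s,interpolation=cv2.INTER_CUBIC)
s=shot('scene')['color'];w=shot('wrist')['color'];cv2.imwrite('pics/c4.png',np.hstack([z(s,150,160,110,110,4),z(w,170,180,220,220,2)]))
# insert pose from w1-like views
"
```

```text
time_s: 6.92
tool_pos: [0.522, 0.1502, 0.1534]
tool_rot: [-180.0, -0.1, -7.6]
force: [0.2, -0.7, -2.0]
grip_width: 0.0253
grasp_force: 30.0
```

View pics/c4.png

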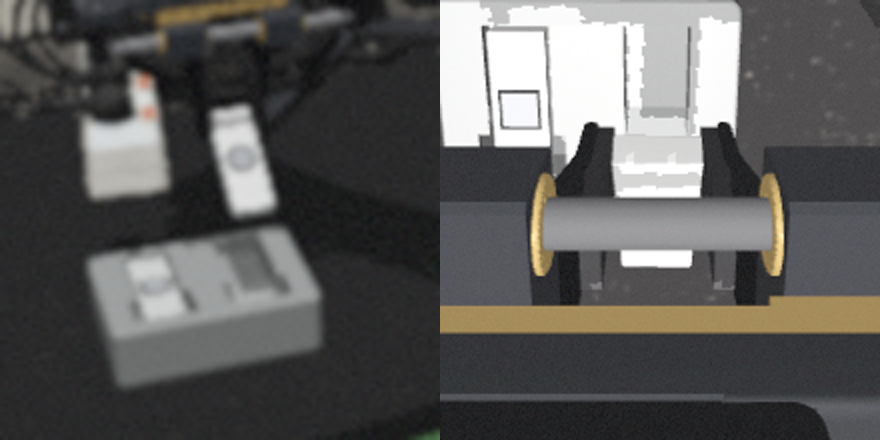

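The target is held, still tilted, with the square one in place. Next I'll work out the insert pose from the w1 crop pixels.

```bash
python3 - <<'E'
from h import *
w=dict(read_camera("wrist"));w["world_from_camera"]=np.array([[-.115,-.953,-.279,.56],[-.993,.11,.036,-.228],[-.004,.281,-.96,.385],[0,0,0,1]])
f=lambda u,v:(u/3.5+225-.36,v/3.5+122-.36)
P={k:plane(w,f(*p),z) for k,p,z in [("hole",(179,193),.01),("s1",(53,55),.01),("s2",(306,57),.01),("s3",(61,324),.01),("s4",(296,326),.01),("pb",(137,190),.016),("pa",(138,265),.016),("pe",(179,302),.016),("TL",(26,30),.01),("TR",(335,30),.01),("BL",(38,348),.01),("BR",(321,349),.01)]}
for k in P: print(k,P[k].round(4))
src=np.array([[0,0],[2,15.5],[-26,15.5],[-40.5,0]])/1e3;dst=np.array([P[k][:2] for k in("hole","pb","pa","pe")])
a,b=src-src.mean(0),dst-dst.mean(0);th=np.arctan2((a[:,0]*b[:,1]-a[:,1]*b[:,0]).sum(),(a*b).sum());print("pins yaw",np.degrees(th))
c,s=np.cos(th),np.sin(th);print("nest",dst.mean(0)-np.array([[c,-s],[s,c]])@src.mean(0))
for i,j in("s1s2","s3s4"): pass
for a_,b_ in (("s2","s1"),("s4","s3"),("TR","TL"),("BR","BL")):
    d=P[b_]-P[a_];print(a_,np.degrees(np.arctan2(-d[0],d[1])),np.linalg.norm(d))
for a_,b_ in (("s3","s1"),("s4","s2"),("BL","TL"),("BR","TR")):
    d=P[b_]-P[a_];print(a_,np.degrees(np.arctan2(d[1],d[0])),np.linalg.norm(d))
to([.5,-.2,.15],-7)
E
```

```text
hole [ 0.4964 -0.2159  0.01  ]
s1 [ 0.5507 -0.1772  0.01  ]
s2 [ 0.5397 -0.2666  0.01  ]
s3 [ 0.4513 -0.165   0.01  ]
s4 [ 0.4402 -0.2544  0.01  ]
pb [ 0.5003 -0.2011  0.016 ]
pa [ 0.4724 -0.1978  0.016 ]
pe [ 0.4565 -0.2113  0.016 ]
TL [ 0.5603 -0.169   0.01  ]
TR [ 0.5477 -0.2775  0.01  ]
BL [ 0.4427 -0.1547  0.01  ]
BR [ 0.4299 -0.2632  0.01  ]
pins yaw -6.732731957315514
nest [ 0.49651107 -0.21611728]Traceback (most recent call last):
  File "<stdin>", line 9, in <module>
ValueError: too many values to unpack (expected 2)
```

Scaled: 0.27 m / 0.75 = 0.36, 0.235 m / 0.75 = 0.3133, -0.7 degrees / 180 = -0.0039.

```bash
echo '0.004 0.0333 0 0 0.02 | 0.0093 0.08 0 0 0.02 | 0.0147 0.1267 0 0 0.02 | 0.0209 0.1733 0 0 0.02 | 0.0267 0.22 0 -0.0017 0.02 | 0.032 0.2667 0 -0.0028 0.02 | 0.0376 0.3133 0 -0.0039 0.02 | 0.0432 0.36 0 -0.0039 0.02' > m.json && python3 steer.py m.json 30; echo '0.0053 0.0467 0 0 0.02 | 0.0107 0.0867 0.0133 0 0.02 | 0.0147 0.1173 0.04 0 0.02 | 0.016 0.1333 0.0667 0 0.02 | 0.016 0.1333 0.0667 0 0.02 | 0.016 0.1333 0.0667 0 0.02 | 0.016 0.1333 0.0667 0 0.02' > m.json && python3 steer.py m.json;python3 -c "
from h import *
s=shot('scene')['color'];w=shot('wrist','w5')['color']
z=lambda i,x,y,w,h,s:cv2.resize(i[y:y+h,x:x+w],None,fx=s,fy=s,interpolation=cv2.INTER_CUBIC)
cv2.imwrite('pics/c5.png',np.hstack([z(s,270,130,100,100,4),z(w,200,110,133,133,3)[:400]]))
to([.5171,-.2231,.09],-6.9)"
```

```text
time_s: 7.73
tool_pos: [0.5169, -0.1233, 0.1512]
tool_rot: [-180.0, 0.1, -6.8]
force: [0.2, -0.1, -1.1]
grip_width: 0.0256
grasp_force: 30.0
time_s: 8.32
tool_pos: [0.5184, -0.2208, 0.1024]
tool_rot: [-179.9, 0.0, -6.8]
force: [0.5, -0.7, -1.8]
grip_width: 0.0253
grasp_force: 30.0Traceback (most recent call last):
  File "<string>", line 5, in <module>
    cv2.imwrite('pics/c5.png',np.hstack([z(s,270,130,100,100,4),z(w,200,110,133,133,3)[:400]]))
                              ~~~~~~~~~^^^^^^^^^^^^^^^^^^^^^^^^^^^^^^^^^^^^^^^^^^^^^^^^^^^^^^^
    return _nx.concatenate(arrs, 1, dtype=dtype, casting=casting)
           ~~~~~~~~~~~~~~~^^^^^^^^^^^^^^^^^^^^^^^^^^^^^^^^^^^^^^^
ValueError: all the input array dimensions except for the concatenation axis must match exactly, but along dimension 0, the array at index 0 has size 400 and the array at index 1 has size 399
```

```bash
python3 -c "
from h import *
import pickle
s=shot('scene')['color'];r=shot('wrist');w=r['color'];pickle.dump(r,open('w5.pkl','wb'))
z=lambda i,x,y,w,h,s:cv2.resize(i[y:y+h,x:x+w],None,fx=s,fy=s,interpolation=cv2.INTER_CUBIC)
cv2.imwrite('pics/c5.png',np.hstack([z(s,270,130,100,150,3),z(w,150,110,240,225,2)]))
to([.5171,-.2231,.09],-6.9)"
```

```text
tool [ 0.5191 -0.2213  0.1037] [ 1.7997e+02 -1.0000e-01 -6.7300e+00] shift [-0.0018  0.002   0.0137] turn 0.17 t 8.5167
```

View pics/c5.png

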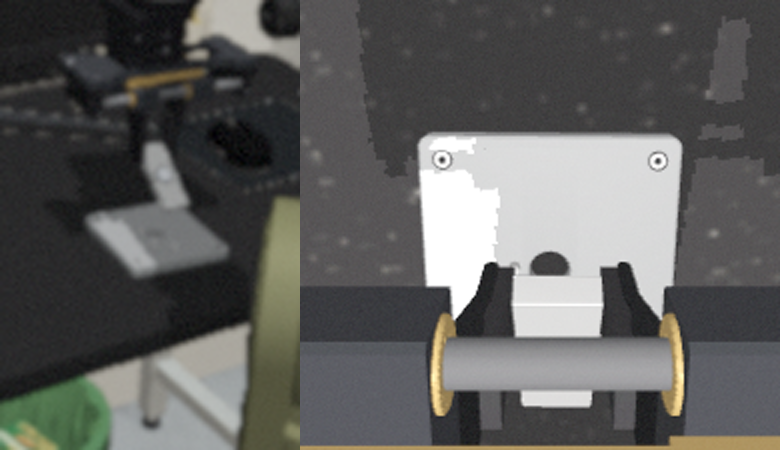

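The bar hangs tilted over the insert. In the wrist crop the screws are at (442,159) and (657,161), pin b at (514,266), and the bar's upper end edges at rows 276 and 305.

```bash
python3 - <<'E'
from h import *
import pickle
w=pickle.load(open('w5.pkl','rb'));f=lambda u,v:((u-300)/2+150-.25,v/2+110-.25)
a,b=plane(w,f(442,159),.01),plane(w,f(657,161),.01);pb=plane(w,f(514,266),.016)
d=(a-b)[:2];th=np.arctan2(-d[0],d[1]);ex=np.array([np.cos(th),np.sin(th)]);ey=np.array([-ex[1],ex[0]])
n=(a+b)[:2]/2-.05*ex;print(a,b,np.linalg.norm(d),"yaw",np.degrees(th),"nest",n,"from pb",pb[:2]-.002*ex-.0155*ey)
T=w["world_from_camera"];o=env.get_obs()["tool_pos"]
for p in((558,305),(558,276)):
  for z in(.09,.095,.1,.105):
    q=plane(w,f(*p),z);print(p,z,(q[:2]-o[:2])@ex,(q[:2]-o[:2])@ey)
E
```

```text
[ 0.55049929 -0.17633784  0.01      ] [ 0.53924378 -0.26534516  0.01      ] 0.08971615511212142 yaw -7.2071414607909405 nest [ 0.49526658 -0.21456865] from pb [ 0.49789635 -0.21548606]
(558, 305) 0.09 -0.0012569637974827897 8.365578517328451e-05
(558, 305) 0.095 0.0012240541255836295 0.000117950108214103
(558, 305) 0.1 0.0037050720486500525 0.00015224443125489394
(558, 305) 0.105 0.006186089971716582 0.00018653875429572634
(558, 276) 0.09 0.008124680042320444 0.00017762342051552075
(558, 276) 0.095 0.010310483942208737 0.0002089608455807159
(558, 276) 0.1 0.012496287842097137 0.00024029827064592484
(558, 276) 0.105 0.014682091741985544 0.00027163569571110623
```

Scaled: 0.034 m / 0.75 = 0.0453, 0.0026 m / 0.75 = 0.0035, 0.3 degrees / 180 = 0.0017.

```bash
echo '-0.0013 0.0013 0.0107 0.0017 0.02 | -0.0032 0.0035 0.024 0.0017 0.02 | -0.0032 0.0035 0.0373 0.0017 0.02 | -0.0032 0.0035 0.0453 0.0017 0.02 | -0.0032 0.0035 0.0453 0.0017 0.02 | -0.0032 0.0035 0.0453 0.0017 0.02' > m.json && python3 steer.py m.json 20; python3 -c "
from h import *
to([.5164,-.2236,.0637],-7.1)"
```

```text
time_s: 9.02
tool_pos: [0.5149, -0.2244, 0.0676]
tool_rot: [-180.0, 0.1, -7.1]
force: [0.1, -0.4, -0.7]
grip_width: 0.0259
grasp_force: 20.0
tool [ 0.5149 -0.2244  0.0676] [-1.7996e+02  9.0000e-02 -7.1500e+00] shift [ 0.0014 -0.001   0.0039] turn -0.05 t 9.0167
```

```bash
echo '0.0013 0 0.004 0 0.02 | 0.0027 0 0.008 0 0.02 | 0.0053 0 0.012 0 0.02 | 0.008 0 0.016 0 0.02 | 0.0107 0 0.0207 0 0.02 | 0.0127 0 0.0253 0 0.02 | 0.0147 0 0.03 0 0.02 | 0.0147 0 0.03 0 0.02' > m.json && python3 steer.py m.json 20; python3 -c "
from h import *
to([.5164,-.2236,.0275],-7.1)"
```

```text
time_s: 9.68
tool_pos: [0.5271, -0.2261, 0.0457]
tool_rot: [-180.0, -0.1, -7.1]
force: [1.7, -0.0, 1.8]
grip_width: 0.0258
grasp_force: 20.0
tool [ 0.5271 -0.2261  0.0457] [-1.80e+02 -6.00e-02 -7.13e+00] shift [-0.011  -0.0012  0.0182] turn -0.03 t 9.6833
```

Contact is light and the bar is pivoting in the grip. I'll continue down.

Scaled: 0.0165 m / 0.75 = 0.022, 0.0145 m / 0.75 = 0.0193.

```bash
echo '0.0013 0 0.004 0 0.02 | 0.0027 0 0.008 0 0.02 | 0.0033 0 0.012 0 0.02 | 0.004 0 0.016 0 0.02 | 0.004 0 0.0193 0 0.02 | 0.004 0 0.022 0 0.02 | 0.004 0 0.022 0 0.02' > m.json && python3 steer.py m.json 20; python3 -c "
from h import *
to([.5164,-.2236,.0275],-7.1)"
```

```text
time_s: 10.27
tool_pos: [0.5288, -0.2264, 0.0289]
tool_rot: [-180.0, 0.1, -7.1]
force: [1.5, -0.8, 0.3]
grip_width: 0.0256
grasp_force: 20.0
tool [ 0.5288 -0.2264  0.0289] [-1.7999e+02  6.0000e-02 -7.1500e+00] shift [-0.0126 -0.0013  0.0014] turn -0.05 t 10.2667
```

Scaled: 0.0012 m / 0.75 = 0.0016, 0.0006 m / 0.75 = 0.0008.

```bash
echo '0 0 0.0008 0 0.02 | 0 0 0.0016 0 0.02 | 0 0 0.0016 0 0.02' > m.json && python3 steer.py m.json 20; python3 -c "
from h import *
import pickle
s=shot('scene')['color'];r=shot('wrist');w=r['color'];pickle.dump(r,open('w6.pkl','wb'))
z=lambda i,x,y,w,h,s:cv2.resize(i[y:y+h,x:x+w],None,fx=s,fy=s,interpolation=cv2.INTER_CUBIC)
cv2.imwrite('pics/c6.png',np.hstack([z(s,280,160,75,112,4),z(w,150,110,240,225,2)[:448]]))
"
```

```text
time_s: 10.52
tool_pos: [0.5289, -0.2265, 0.0282]
tool_rot: [180.0, 0.0, -7.1]
force: [0.9, -0.3, 2.1]
grip_width: 0.0255
grasp_force: 20.0
```

View pics/c6.png

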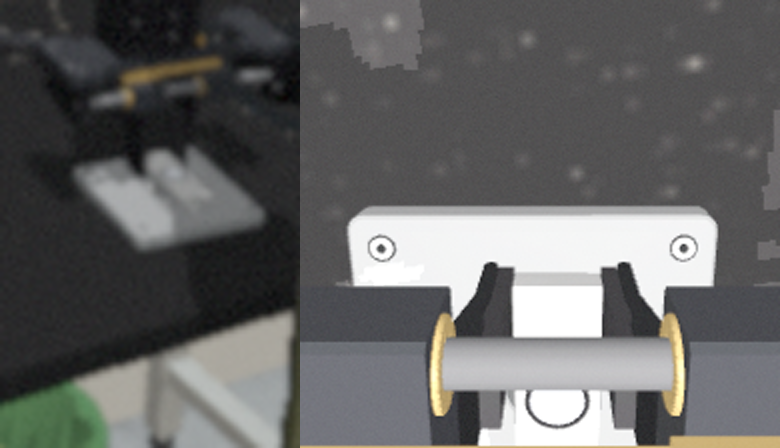

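The bar is flat on the plate, about 7 mm short of the side pins. I'll slide it to +y under force watch.

Scaled: -0.005 m / 0.75 = -0.0067, -0.004 m / 0.75 = -0.0053.

```bash
echo '0 -0.0027 0 0 0.02 | 0 -0.0053 0 0 0.02 | 0 -0.0067 0 0 0.02 | 0 -0.0067 0 0 0.02' > m.json && python3 steer.py m.json 20; echo '0 -0.0013 0 0 0.02 | 0 -0.002 0 0 0.02 | 0 -0.002 0 0 0.02' > m.json && python3 steer.py m.json; echo '0 -0.0007 0 0 0.02 | 0 -0.0013 0 0 0.02 | 0 -0.0013 0 0 0.02' > m.json && python3 steer.py m.json
```

```text
time_s: 10.95
tool_pos: [0.5296, -0.2214, 0.0283]
tool_rot: [180.0, 0.0, -7.1]
force: [-0.0, -0.9, 1.4]
grip_width: 0.0257
grasp_force: 20.0
time_s: 11.2
tool_pos: [0.5299, -0.2199, 0.0283]
tool_rot: [180.0, 0.0, -7.1]
force: [-1.4, -1.6, 0.8]
grip_width: 0.026
grasp_force: 20.0
time_s: 11.45
tool_pos: [0.5302, -0.2189, 0.0284]
tool_rot: [180.0, 0.0, -7.1]
force: [-0.4, -0.9, 0.0]
grip_width: 0.0255
grasp_force: 20.0
```

Scaled: -0.0007 m / 0.75 = -0.0009.

```bash
for i in 1 2 3; do echo '0 -0.0009 0 0 0.02 | 0 -0.0009 0 0 0.02' > m.json && python3 steer.py m.json | grep -E 'pos|force:|rot'; done
```

```text
tool_pos: [0.5302, -0.2187, 0.0284]
tool_rot: [180.0, -0.0, -7.2]
force: [-0.7, -1.8, 0.7]
grasp_force: 20.0
tool_pos: [0.5303, -0.2185, 0.0284]
tool_rot: [179.9, -0.0, -7.2]
force: [-0.6, -4.0, 1.3]
grasp_force: 20.0
tool_pos: [0.5303, -0.2184, 0.0285]
tool_rot: [179.9, -0.0, -7.2]
force: [-1.1, -5.3, 0.3]
grasp_force: 20.0
```

Contact with the side pins. Now I'll slide to -x until the end pin.

Scaled: -0.002 m / 0.75 = -0.0027, -0.001 m / 0.75 = -0.0013.

```bash
echo '-0.0013 0 0 0 0.02 | -0.0027 0 0 0 0.02 | -0.0027 0 0 0 0.02' > m.json && python3 steer.py m.json | grep -E 'pos|force:'; for i in 1 2 3; do echo '-0.0013 0 0 0 0.02 | -0.0013 0 0 0 0.02' > m.json && python3 steer.py m.json | grep -E 'pos|force:|rot'; done
```

```text
tool_pos: [0.53, -0.2184, 0.0291]
force: [1.8, -5.4, -0.8]
grasp_force: 20.0
tool_pos: [0.5295, -0.2183, 0.0293]
tool_rot: [179.9, -0.3, -7.2]
force: [2.9, -5.6, 0.7]
grasp_force: 20.0
tool_pos: [0.5286, -0.2182, 0.0294]
tool_rot: [179.9, -0.3, -7.2]
force: [3.4, -6.4, 0.2]
grasp_force: 20.0
tool_pos: [0.5277, -0.2181, 0.0294]
tool_rot: [179.9, -0.3, -7.2]
force: [3.1, -6.4, -0.4]
grasp_force: 20.0
```

Scaled: -0.0008 m / 0.75 = -0.0011.

```bash
for i in 1 2 3 4; do echo '-0.0011 0 0 0 0.02 | -0.0011 0 0 0 0.02' > m.json && python3 steer.py m.json | grep -E 'pos|force:|rot'; done
```

```text
tool_pos: [0.5269, -0.218, 0.0294]
tool_rot: [179.9, -0.3, -7.2]
force: [2.6, -6.3, 0.5]
grasp_force: 20.0
tool_pos: [0.5261, -0.2179, 0.0294]
tool_rot: [179.9, -0.3, -7.2]
force: [3.2, -6.5, 0.1]
grasp_force: 20.0
tool_pos: [0.5253, -0.2178, 0.0294]
tool_rot: [179.9, -0.3, -7.2]
force: [2.5, -6.0, -0.1]
grasp_force: 20.0
tool_pos: [0.5247, -0.2177, 0.0294]
tool_rot: [179.9, -0.3, -7.2]
force: [3.4, -5.7, -1.4]
grasp_force: 20.0
```

Scaled: -0.0008 m / 0.75 = -0.0011.

```bash
for i in 1 2 3 ; do echo '-0.0011 0 0 0 0.02 | -0.0011 0 0 0 0.02' > m.json && python3 steer.py m.json | grep -E 'pos|force:|rot'; done
```

```text
tool_pos: [0.5246, -0.2177, 0.0296]
tool_rot: [179.9, -0.4, -7.2]
force: [5.1, -6.6, -1.2]
grasp_force: 20.0
tool_pos: [0.5244, -0.2177, 0.0299]
tool_rot: [179.9, -0.5, -7.2]
force: [6.0, -5.9, -1.4]
grasp_force: 20.0
tool_pos: [0.5244, -0.2176, 0.0301]
tool_rot: [179.9, -0.6, -7.2]
force: [6.7, -6.3, -2.4]
grasp_force: 20.0
```

The manual's scale: shifts go in shares of 0.75 m and turns go in shares of 180 degrees. Converting my numbers, 0.001 m / 0.75 = 0.0013, 0.0008 m / 0.75 = 0.0011.

```bash
echo '0.0011 0 0.0013 0 0.02 | 0.0011 0 0.0013 0 0.02' > m.json && python3 steer.py m.json | grep -E 'pos|force:|rot'; echo '0 0 0 0 0.027 | 0 0 0 0 0.03 | 0 0 0 0 0.036 | 0 0 0 0 0.04 | 0 0 0 0 0.04' > m.json && python3 steer.py m.json; echo '0 0 -0.0133 0 0.04 | 0 0 -0.0533 0 0.04 | -0.0267 0 -0.1067 0 0.04 | -0.0533 0 -0.16 0 0.04 | -0.06 0 -0.2 0 0.04 | -0.06 0 -0.2 0 0.02 | -0.06 0 -0.2 0 0 | -0.06 0 -0.2 0 0' > m.json && python3 steer.py m.json
python3 -c "
from h import *
import pickle
r=shot('wrist');w=r['color'];pickle.dump(r,open('w7.pkl','wb'))
P=np.linalg.inv(np.array(r['world_from_camera']))@[.496,-.215,.01,1];u=r['fx']*P[0]/P[2]+r['cx'];v=r['fy']*P[1]/P[2]+r['cy'];print(u,v)
u,v=int(u),int(v);x,y=max(u-75,0),max(v-65,0);print(x,y)
cv2.imwrite('pics/c7.png',cv2.resize(w[y:y+120,x:x+150],None,fx=5,fy=5,interpolation=cv2.INTER_CUBIC))
to([.53,-.2,.1],-7.1)"
```

```text
tool_pos: [0.5245, -0.2177, 0.029]
tool_rot: [179.9, -0.5, -7.2]
force: [5.4, -5.5, -0.2]
grasp_force: 20.0
time_s: 14.45
tool_pos: [0.5213, -0.2133, 0.0275]
tool_rot: [-179.9, -0.0, -7.1]
force: [1.1, 2.8, 4.5]
grip_width: 0.0386
grasp_force: 1.9
time_s: 15.12
tool_pos: [0.4755, -0.2101, 0.1773]
tool_rot: [180.0, 0.0, -7.2]
force: [-0.1, -0.5, -0.4]
grip_width: 0.0271
grasp_force: 0.0
280.47723874291495 178.91913261069806
205 113
tool [ 0.4752 -0.2098  0.1764] [-1.7997e+02  1.2000e-01 -7.1500e+00] shift [ 0.0533 -0.0165  0.0762] turn -0.05 t 15.1667
```

View pics/c7.png

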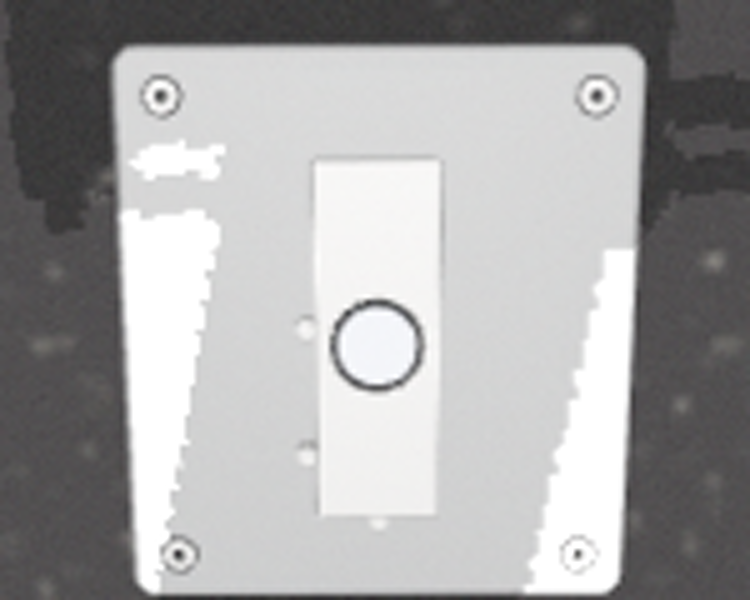

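The target lies flat, with its left side at crop u≈317 by the pins at (306,330) and (306,455), and its lower end at v≈515 by the pin at (378,523). I'll check for gaps numerically before a light seating push.

```bash
python3 - <<'E'
from h import *
import pickle
w=pickle.load(open('w7.pkl','rb'));f=lambda u,v:(u/5+205-.4,v/5+113-.4)
s=[plane(w,f(*p),.01) for p in((161,96),(597,95),(179,555),(578,554))]
n=np.mean(s,0)[:2];dx=(s[0]+s[1]-s[2]-s[3])[:2];th=np.arctan2(dx[1],dx[0]);E=np.array([[np.cos(th),np.sin(th)],[-np.sin(th),np.cos(th)]])
print("nest",n,"yaw",np.degrees(th))
for k,p,z in(("win",(377,345),.02),("L1",(313,160),.02),("L2",(319,514),.02),("R1",(441,160),.02),("R2",(436,514),.02),("pb",(306,330),.016),("pa",(307,455),.016),("pe",(378,523),.016)):
    print(k,(1e3*E@(plane(w,f(*p),z)[:2]-n)).round(2))
th=np.radians(-7.15);E=np.array([[np.cos(th),np.sin(th)],[-np.sin(th),np.cos(th)]])
o=np.array([.5245,-.2177])-E.T@[.030,0];print("origin by touch",o)
to([*(o+E.T@[.058,0]),.06],-7.15);to([*(o+E.T@[-.012,-.038]),.06],-7.15)
E
```

```text
nest [ 0.49520925 -0.21476087] yaw -7.059384376937559
win [-0.2   0.43]
L1 [37.72 13.41]
L2 [-37.32  12.98]
R1 [ 37.7  -12.48]
R2 [-37.34 -12.38]
pb [ 2.26 15.45]
pa [-25.15  15.59]
pe [-40.66   0.16]
origin by touch [ 0.49473329 -0.21396598]
tool [ 0.4752 -0.2098  0.1764] [-1.7997e+02  1.2000e-01 -7.1500e+00] shift [0.0781 0.0017 0.1162] turn 0.0 t 15.1667
tool [ 0.4752 -0.2098  0.1764] [-1.7997e+02  1.2000e-01 -7.1500e+00] shift [0.0081 0.0397 0.1163] turn 0.0 t 15.1667
```

Seated within measurement error. I'll still give it light seating pushes with closed fingers, side first, then end.

Scaled: 0.145 m / 0.75 = 0.1933, 0.008 m / 0.75 = 0.0107.

```bash
echo '0.0053 0.0333 0.0267 0 0 | 0.0107 0.0547 0.08 0 0 | 0.0107 0.0547 0.1333 0 0 | 0.0107 0.0547 0.1733 0 0 | 0.0107 0.0547 0.192 0 0 | 0.0107 0.0547 0.1933 0 0 | 0.0107 0.0547 0.1933 0 0 | 0.0107 0.0547 0.1933 0 0' > m.json && python3 steer.py m.json; echo '0 -0.004 0 0 0 | 0 -0.008 0 0 0 | 0 -0.0107 0 0 0 | 0 -0.0107 0 0 0' > m.json && python3 steer.py m.json; for i in 1 2 ; do echo '0 -0.0013 0 0 0 | 0 -0.0013 0 0 0' > m.json && python3 steer.py m.json | grep -E 'pos|force:|rot'; done
```

```text
time_s: 15.83
tool_pos: [0.478, -0.2509, 0.0306]
tool_rot: [-179.9, 0.2, -7.1]
force: [0.3, -0.1, 0.7]
grip_width: 0.0006
grasp_force: 0.0
time_s: 16.17
tool_pos: [0.4802, -0.243, 0.0325]
tool_rot: [-180.0, -0.0, -7.1]
force: [0.8, 0.4, -0.3]
grip_width: 0.0006
grasp_force: 0.0
tool_pos: [0.4802, -0.2427, 0.0325]
tool_rot: [180.0, -0.0, -7.1]
force: [0.3, -0.0, -1.0]
grasp_force: 0.0
tool_pos: [0.4802, -0.2418, 0.0324]
tool_rot: [180.0, -0.0, -7.1]
force: [-0.0, -0.2, 0.1]
grasp_force: 0.0
```

Scaled: -0.001 m / 0.75 = -0.0013.

```bash
for i in 1 2 3 4; do echo '0 -0.0013 0 0 0 | 0 -0.0013 0 0 0' > m.json && python3 steer.py m.json | grep -E 'pos|force:'; done
```

```text
tool_pos: [0.4803, -0.2407, 0.0324]
force: [-0.6, 0.7, -0.4]
grasp_force: 0.0
tool_pos: [0.4805, -0.2397, 0.0323]
force: [-0.3, 0.5, -0.9]
grasp_force: 0.0
tool_pos: [0.4806, -0.2387, 0.0323]
force: [0.6, -0.2, 1.4]
grasp_force: 0.0
tool_pos: [0.4807, -0.2377, 0.0323]
force: [0.2, 0.2, 0.5]
grasp_force: 0.0
```

```bash
for i in 1 2 3 4 5; do echo '0 -0.0013 0 0 0 | 0 -0.0013 0 0 0' > m.json && python3 steer.py m.json | grep -E 'pos|[^_]force:|^force'; done
```

```text
tool_pos: [0.4809, -0.2367, 0.0324]
force: [0.5, 0.6, 0.9]
tool_pos: [0.481, -0.2357, 0.0323]
force: [0.0, -0.0, 0.1]
tool_pos: [0.481, -0.235, 0.0324]
force: [0.1, 0.1, 0.1]
tool_pos: [0.481, -0.2349, 0.0324]
force: [-0.9, -3.0, 0.2]
tool_pos: [0.481, -0.2347, 0.0326]
force: [-0.9, -5.2, 0.9]
```

Scaled: 0.072 m / 0.75 = 0.096, -0.04 m / 0.75 = -0.0533.

```bash
echo '0 0.008 0 0 0 | 0 0.0133 -0.0133 0 0 | 0.0267 0.0067 -0.0533 0 0 | 0.06 -0.0133 -0.0533 0 0 | 0.0867 -0.0267 -0.0533 0 0 | 0.096 -0.0267 -0.04 0 0 | 0.096 -0.0267 -0.0133 0 0 | 0.096 -0.0267 0.0013 0 0' > m.json && python3 steer.py m.json; echo '0 0 0 0 0 | 0 0 0 0 0 | 0 0 0 0 0' > m.json && python3 steer.py m.json; python3 -c "
from h import *
th=np.radians(-7.15);E=np.array([[np.cos(th),np.sin(th)],[-np.sin(th),np.cos(th)]])
print(E@(env.get_obs()['tool_pos'][:2]-[.4947,-.214]))"
```

```text
time_s: 18.67
tool_pos: [0.5544, -0.2216, 0.0296]
tool_rot: [-179.9, 0.1, -7.1]
force: [-0.8, 0.4, -0.4]
grip_width: 0.0003
grasp_force: 0.0
time_s: 18.92
tool_pos: [0.5548, -0.2225, 0.0317]
tool_rot: [180.0, 0.0, -7.2]
force: [-0.7, -0.5, 0.2]
grip_width: 0.0007
grasp_force: 0.0
[ 0.06064732 -0.00097183]
```

Scaled: -0.009 m / 0.75 = -0.012, -0.006 m / 0.75 = -0.008.

```bash
echo '-0.004 -0.0013 0 0 0 | -0.008 -0.0013 0 0 0 | -0.012 -0.0013 0 0 0 | -0.012 -0.0013 0 0 0' > m.json && python3 steer.py m.json | grep -E 'pos|^force'; for i in 1 2 3 4 5 6 7; do echo '-0.0013 0 0 0 0 | -0.0013 0 0 0 0' > m.json && python3 steer.py m.json | grep -E 'pos|^force'; done
```

```text
tool_pos: [0.5456, -0.2201, 0.0317]
force: [0.1, -0.8, -0.3]
tool_pos: [0.5453, -0.22, 0.0316]
force: [1.2, -0.3, -0.2]
tool_pos: [0.5444, -0.2197, 0.0314]
force: [-0.2, -0.7, -1.0]
tool_pos: [0.5438, -0.2197, 0.0314]
force: [0.4, 0.3, -0.7]
tool_pos: [0.5436, -0.2196, 0.0318]
force: [3.4, -0.6, -1.5]
tool_pos: [0.5434, -0.2196, 0.0322]
force: [5.8, 0.2, -1.2]
tool_pos: [0.5432, -0.2196, 0.0326]
force: [7.0, -0.6, -0.3]
tool_pos: [0.5431, -0.2195, 0.033]
force: [8.5, -1.4, -1.0]
```

Scaled: -0.147 m / 0.75 = -0.196, -0.14 m / 0.75 = -0.1867.

```bash
echo '0.0107 0 0 0 0 | 0.016 0 -0.0267 0 0 | 0 0 -0.08 0 0 | -0.04 0 -0.1333 0 0 | -0.0867 0 -0.1867 0 0 | -0.0893 0 -0.196 0 0 | -0.0893 0 -0.196 0 0 | -0.0893 0 -0.196 0 0' > m.json && python3 steer.py m.json; python3 - <<'E'
from h import *
r=shot('wrist','w8');g=cv2.cvtColor(r['color'],cv2.COLOR_BGR2GRAY)[100:240,200:360];k=5
g=cv2.resize(g,None,fx=k,fy=k,interpolation=cv2.INTER_CUBIC)
def circ(lo,hi,d): 
    c=cv2.HoughCircles(g,cv2.HOUGH_GRADIENT,1,d,param1=120,param2=25,minRadius=lo,maxRadius=hi);return [] if c is None else c[0]
px=lambda c:(c[0]/k+200-.4,c[1]/k+100-.4)
for c in circ(38,55,200)[:3]: print("win",c,plane(r,px(c),.02).round(4))
s=[plane(r,px(c),.01) for c in circ(14,26,100)[:6]]
for q in s: print("small",q.round(4))
E
```

```text
time_s: 21.08
tool_pos: [0.4726, -0.2112, 0.1795]
tool_rot: [179.9, -0.0, -7.2]
force: [-0.2, 0.4, -1.1]
grip_width: 0.0004
grasp_force: 0.0
win [393.5 397.5  46.2] [ 0.4949 -0.2142  0.02  ]
small [ 0.5503 -0.1762  0.01  ]
small [ 0.5393 -0.2652  0.01  ]
```

```bash
python3 -c "
from cell import env, read_camera
print(env.sign_off())"
```

```text
the job is handed in; nothing more can be done
None
```

The round-window target was rocked up, lifted out, laid flat on the stage insert and pushed firmly against all three pins; its window measured about 0.4 mm from the hole's centre, and the job was handed in at about 21 s with nothing else touched.

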